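# Pin a tuned pair of gangsa keys in their carrying rack

## Robot

A 7-joint arm with a two-finger parallel gripper is mounted at the origin on the work surface. World frame = base frame: x ahead of the robot, y to its left, z up, the work surface at z = 0. Lengths are in m, angles in rad, forces in N, time in s.
With the tool pointing down it reaches from about 0.35 to 0.9 m from the base axis. Payload 8.1 kg.
Tool frame: the origin (TCP) lies at the very end of the fingers, on their centre line; the grasp point (between the pads) lies 19 mm behind it; x points along the fingers, y is the direction in which the jaws open and shut, and the axes are right-handed (so a half turn about x gives the same grasp; the last joint's range is limited). The gripper opens to 92 mm and grips with 3 to 60 N. Pads are 19 mm wide; open, the fingers measure 130 mm over their backs; the gripper's body (75 mm by 190 mm) begins 47 mm behind the grasp point.
Start: joints at [-1.213, 0.434, 0.025, 1.573, -0.012, 1.134, -0.075], TCP at [0.278, 0.56, 0.227] pointing down, gripper open.
Joint ranges: [-2.62, 2.62], [-0.44, 2.09], [-1.27, 1.32], [0.08, 2.57], [-1.32, 4.46], [0.12, 2], [-2.74, 2.74]. Speed limits (rad/s): [2.22, 2.22, 3.01, 3.01, 3.14, 3.14, 3.14].

## Interface

Orientations are given as a unit quaternion [x, y, z, w].
In Python, from cell import bot, gripper_to, solver, monitor, viewer gives the robot as it stands. Calls block until the motion is done:
- bot.move_pose(position, orientation): joint-space move of the TCP to a pose.
- bot.line_to(position, rotation=None, vel=0.15, contact_N=None): straight line of the TCP; rotation=None keeps the orientation; vel is the mean speed in m/s. With contact_N (N) it stops when the force on the tool has changed by that much, and returns True; else False.
- bot.movej(angles): joint-space move.
- gripper_to(opening): finger opening in m; the grip force is fixed at half the most; returns when the fingers have stopped.
- bot.sleep(seconds).
- solver.ik(position, orientation): joint angles nearest the present ones, or None.
- monitor.read_state(): the state.
- viewer.read_camera(name): name is "scene" or "side" or "wrist"; returns (picture, depth): 420x560x3 uint8, red, green, blue; 420x560 float32, m along the optical axis (not along the pixel's ray), 0 where there is no reading.
- viewer.camera_info(name): a dict with "intrinsics" (3x3 intrinsics, pixels), "position" and "attitude" of the camera in the world. Camera axes: x right, y down, z forward; pixel columns grow to the right and rows downward; lengths in m; the calibration is good to about 2 mm. A picture is of the moment at which its call begins: read the wrist's pose just before it. camera_info takes no time and is no camera call; for the wrist camera it gives the pose at the moment of the call.
A pose or a line that the arm cannot do raises bot.IKError and nothing moves.
- bot.close_job(): hands the job in, once; it reports no verdict.
The state is a dict: "time": time; "qpos": joint angles; "qd": joint speeds; "effort": joint torques, N m; "tcp_pos": TCP position; "tool_rot": TCP orientation; "ft_force": force on the tool from outside, world axes, zero at the start; "torque": the same for the moment, N m; "opening": finger opening in m.
Only numpy, scipy, OpenCV 4.12 (cv2) and the standard library are available. Lean on these libraries where they do the work, as an engineer would, in place of code of your own. Each camera call takes 0.05 s, during which the arm holds its last target.

## Task

The two bronze gangsa keys stand in the slots of the wooden carrying rack, but they have slid lengthwise and their holes no longer line up with the rack's drawn-back steel retaining rod. Slide the keys along their slots into line and run the rod through both keys and on through the far end board, until its wooden knob sits against the outer guide board. Leave both keys standing in their slots, and the hammer, tuning fork and mallet where they lie.

Things in the scene. Friction and masses are not known exactly. Their poses are not given: they have to be found in the camera images.
- rack: Dark wood carrying rack, fixed on the bench, placed and turned anew each time. Origin at bench height midway between its two key slots. Keys lie along its x, the rod runs along its y, z up. The rod's bore axis is x = 60, z = 45 mm. In turn along +y: outer guide board, inner end board, near slot, far slot, far end board; all three boards bored 10 mm for the rod.
- rack_mouth (a point): Centre of the bore on the outer face of the rack's outer guide board, (60, -126, 45) mm in the rack's frame: home of the knob's front face. Axes as the rack's. The guide board is 14 mm thick, 70 mm high, x 23 to 93. The inner end board is y -76 to -58, x -77 to 87, 76 mm high.
- near_slot (a point): On the bore axis over the middle of the near slot, (60, -21.5, 45) mm in the rack's frame: where the rod hole of this slot's key belongs. Axes as the rack's. Slots are 15 mm wide, cut in two rails (x -64 to -46 and 26 to 44) with tops at 40 mm and slot floors at 22 mm, so a key can only slide along x. Above the rails, nothing but keys stands between the end boards.
- far_slot (a point): The same over the middle of the far slot, (60, 21.5, 45) mm in the rack's frame. The far end board behind it is y 58 to 76, x -77 to 87, 76 mm high.
- key_long: Bronze key, 184 x 46 x 12 mm, about 0.8 kg, standing on its long edge in either slot, top at 68 mm. 12.5 mm holes 40 mm from both ends. Origin: centre of the +x hole, the rod's. x along the key (ends at +40 and -144 mm), z up. At the start up to 20 mm out of line either way, in the near slot 8 to 20 mm towards +x. A push of 2 to 10 N on an end slides it; it does not coast.
- key_short: Bronze key like the other but 172 mm long (ends at +40 and -132 mm from its origin, the centre of its +x hole), about 0.75 kg. It stands in the other slot.
- rod: Steel rod, 8 mm thick, shank 210 mm, last 18 mm tapered to a point (draws in a hole 2 to 3 mm off), wooden knob 25 mm across, 24 mm long; 0.1 kg. Origin on the axis at the knob's front face; y towards the tip. At the start it is drawn back, resting in guide and inner end boards, knob 116 to 128 mm out and sagging a few mm. Polished and waxed: slides freely, may roll. Home, the tip is 8 mm out of the far board.
- rod_knob (a point): Centre of the flat outer end (20 mm across) of the rod's knob, 24 mm behind the rod's origin. A push here along the rack's +y drives the rod in.
- rod_tip (a point): Point of the rod, 210 mm from its origin.
- hammer: Steel cross-peen hammer, wooden handle, 275 mm long, up to 24 mm high, lying beyond the far end board. Origin at bench height under the handle; head at +x.
- fork: Brass tuning fork, 155 mm long, 10 mm high, lying flat on the robot's side of the drawn-back rod. Origin at bench height under the root of the prongs, which point to +x.
- mallet: Red-lacquered mallet, handle 215 mm, head 30 x 88 x 36 mm, lying beyond the drawn-back rod (rack's +x side). Origin under its head; handle to -x.
There are look-alikes about, which are no part of the job. Leave any white look-alike of the key_long alone. What is shaped like the key_short but green is not meant.

How it is judged:
By the outcome, as a careful person would: the job done as asked, in the order asked, and still so for the second after the job is handed in, with the robot touching nothing.
It also fails if it takes over 61 s, if anything falls off the work surface, if the arm or the gripper's body presses on something with over 40 N, if the wrist force passes 120 N, or if a joint passes its speed limit or range.

## Working session

There is one attempt and no reset: what is moved stays moved. The work goes in short steps, each a Python script; the robot and the scene stay as the last script left them, time stands still between calls to the robot, and variables do not carry over. Pictures are saved under pics/ and viewed, and the job is handed in when it is done.

```bash
ls; mkdir -p pics; python3 - <<'E'
from cell import bot, gripper_to, solver, monitor, viewer
import cv2,numpy as np
s=monitor.read_state();print(s['time'],s['tcp_pos'],s['tool_rot'])
for n in ["scene","side","wrist"]:
    i=viewer.camera_info(n);print(n,i)
    p,d=viewer.read_camera(n)
    cv2.imwrite(f'pics/{n}0.png',cv2.cvtColor(p,cv2.COLOR_RGB2BGR));np.savez(f'pics/{n}0.npz',p=p,d=d,**{k:np.array(v) for k,v in i.items()})
E
```

```text
pics
0.0 [0.27772503 0.55932873 0.2259552 ] [ 0.16095257  0.68850103 -0.16206074  0.68832908]
scene {'intrinsics': array([[383.05459486,   0.        , 278.46814357],
       [  0.        , 383.05459486, 210.22715048],
       [  0.        ,   0.        ,   1.        ]]), 'position': array([ 1.09417936, -0.16461437,  0.79138784]), 'attitude': array([ 0.76130661,  0.54628813, -0.19683377, -0.28850996])}
side {'intrinsics': array([[513.02143263,   0.        , 284.72960228],
       [  0.        , 513.02143263, 207.52829024],
       [  0.        ,   0.        ,   1.        ]]), 'position': array([0.13191688, 0.86091323, 1.07486211]), 'attitude': array([-0.202924  ,  0.91504936, -0.3408589 ,  0.07295014])}
wrist {'intrinsics': array([[321.31379326,   0.        , 277.60740105],
       [  0.        , 321.31379326, 210.19283697],
       [  0.        ,   0.        ,   1.        ]]), 'position': array([0.21571759, 0.59047952, 0.38496057]), 'attitude': array([0.84227779, 0.52249064, 0.06895823, 0.11320961])}
```

View pics/scene0.png

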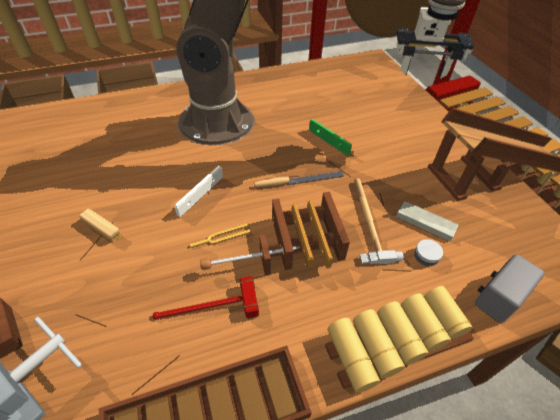

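View pics/side0.png

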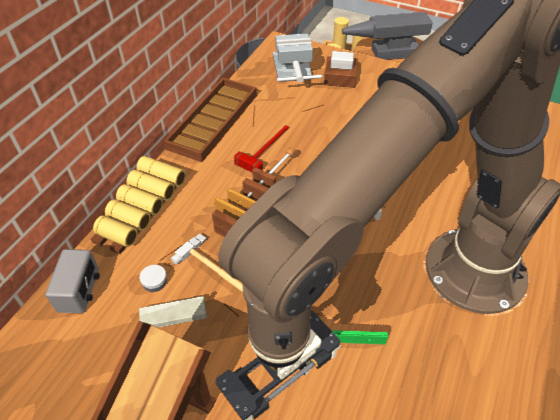

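View pics/wrist0.png

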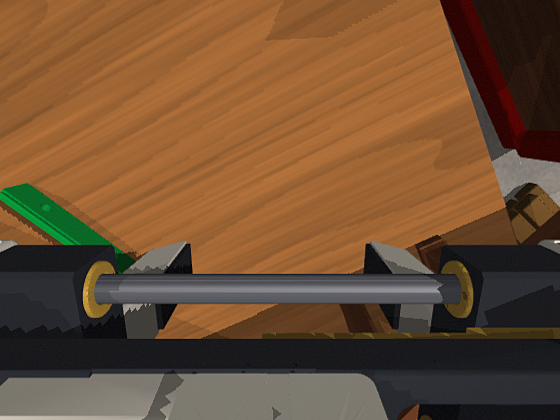

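The scene picture shows the rack at about (310,230), with two bronze keys at (303,232) and (319,228). The rod's knob is at (205,263). The white look-alike is at (199,190) and the green one at (330,137), both outside the rack. So the keys meant are the two bronze ones in the slots. Next I'll enlarge the rack and get a point cloud.

```bash
cat > h.py <<'E'
import numpy as np,cv2
from scipy.spatial.transform import Rotation as R
def cloud(p,d,K,pos,att):
    v,u=np.mgrid[0:d.shape[0],0:d.shape[1]]
    c=np.stack([(u-K[0,2])/K[0,0]*d,(v-K[1,2])/K[1,1]*d,d],-1)
    return c@R.from_quat(att).as_matrix().T+pos
def ray_z(u,v,z,K,pos,att):
    r=np.array([(u-K[0,2])/K[0,0],(v-K[1,2])/K[1,1],1])@R.from_quat(att).as_matrix().T
    return pos+r*(z-pos[2])/r[2]
def proj(P,K,pos,att):
    c=(np.asarray(P)-pos)@R.from_quat(att).as_matrix()
    return np.stack([c[...,0]/c[...,2]*K[0,0]+K[0,2],c[...,1]/c[...,2]*K[1,1]+K[1,2]],-1)
E
python3 - <<'E'
from h import *
z=np.load('pics/scene0.npz');p,d=z['p'],z['d'];C=cloud(p,d,z['intrinsics'],z['position'],z['attitude'])
for u,v in [(205,263),(240,257),(265,250),(285,230),(303,232),(319,228),(335,225),(300,215),(150,300),(250,170)]: print((u,v),C[v,u].round(4),p[v,u])
m=(C[...,2]>.071)&(C[...,2]<.08)
m[:,:250]=0;m[:180]=0;m[280:]=0;m[:,360:]=0
n,l,st,ce=cv2.connectedComponentsWithStats(m.astype(np.uint8))
for i in range(1,n):
    if st[i,4]>20:
        q=C[l==i];r=cv2.minAreaRect(q[:,:2].astype(np.float32)*1000);print(st[i],r,q.mean(0),np.median(q[:,2]))
o=p[180:290,180:370];o=cv2.resize(o,None,fx=4.2,fy=4.2,interpolation=cv2.INTER_CUBIC)
cv2.imwrite('pics/crop0.png',cv2.cvtColor(o,cv2.COLOR_RGB2BGR))
E
```

```text
(205, 263) [ 0.589  -0.1556  0.0498] [190 124  70]
(240, 257) [ 0.5962 -0.0753  0.0466] [226 223 216]
(265, 250) [ 0.6102 -0.0187  0.0683] [135  80  49]
(285, 230) [0.5752 0.0423 0.0754] [145  85  50]
(303, 232) [0.589  0.0831 0.068 ] [223 158  68]
(319, 228) [0.5895 0.1244 0.0675] [216 147  61]
(335, 225) [0.597  0.1624 0.0731] [96 57 36]
(300, 215) [0.5095 0.1084 0.0319] [115  77  36]
(150, 300) [ 0.6133 -0.2929  0.    ] [196 130  73]
(250, 170) [ 0.2679  0.0422 -0.0047] [137  91  55]
[323 192  27  53 409] ((572.8187866210938, 173.6505584716797), (19.524124145507812, 165.04640197753906), 82.66988372802734) [0.57716915 0.17302617 0.07489874] 0.0749460036825873
[272 199  22  55 426] ((553.792724609375, 41.480194091796875), (18.78129768371582, 167.87875366210938), 82.38064575195312) [0.5606152  0.04054749 0.07477922] 0.07478808324330094
```

View pics/crop0.png

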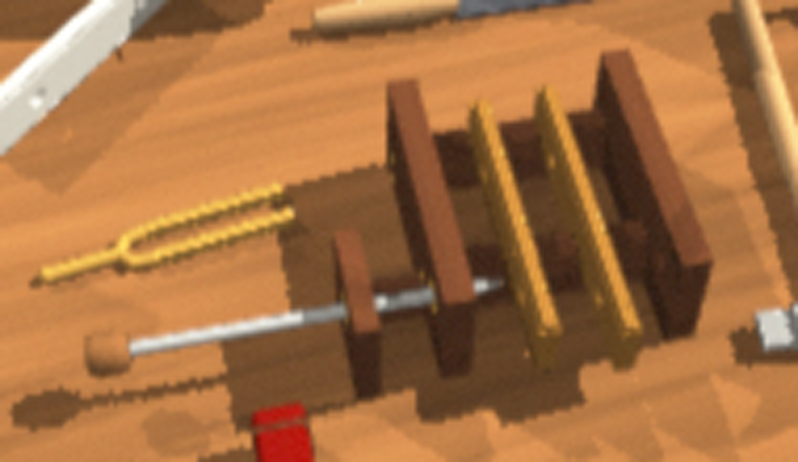

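The crop shows the rack with two bronze keys; the near key sticks out further to +x at crop (545,360), as the task says. The rod tip is just short of the near key. Both keys are bronze, unlike the white and green look-alikes. I'll work out the wrist camera's geometry and move it over the rack.

```bash
python3 - <<'E'
from cell import bot, gripper_to, solver, monitor, viewer
from h import *
s=monitor.read_state();i=viewer.camera_info('wrist')
T=R.from_quat(s['tool_rot']);print(T.as_matrix().round(3))
rel=T.inv()*R.from_quat(i['attitude']);off=T.inv().apply(i['position']-s['tcp_pos'])
print(rel.as_matrix().round(3),off)
np.savez('wc.npz',rel=rel.as_quat(),off=off)
yaw=np.radians(-7.9);rx=np.array([np.cos(yaw),np.sin(yaw),0]);ry=np.array([-rx[1],rx[0],0])
o=np.array([.5633,.1076,0])-.005*rx
for sg in (1,-1):
    ty=sg*rx;tx=np.array([0,0,-1.]);M=np.stack([tx,ty,np.cross(tx,ty)],1);q=R.from_matrix(M)
    print(sg,'cam off',q.apply(off),'cam fwd',(q*rel).as_matrix()[:,2],'up',-(q*rel).as_matrix()[:,1])
    for P in [(.13,-.02,.05),(-.12,.02,.05),(.06,-.28,.04),(.06,-.16,.04),(0,0,.25),(0,-.1,.3)]:
        w=o+P[0]*rx+P[1]*ry+np.array([0,0,P[2]]);j=solver.ik(w,q.as_quat());print(P,None if j is None else np.round(j,2))
E
```

```text
[[-0.     0.445  0.896]
 [-0.001  0.896 -0.445]
 [-1.    -0.001  0.   ]]
[[ 0.001 -0.263  0.965]
 [ 1.     0.    -0.001]
 [-0.     0.965  0.263]] [-1.58941432e-01  3.83902904e-05 -6.93965978e-02]
1 cam off [0.00957621 0.06873271 0.15894143] cam fwd [-0.03669601 -0.26003031 -0.96490292] up [ 0.13216018  0.95580951 -0.2626059 ]
(0.13, -0.02, 0.05) [-0.49  0.75  0.52  1.61 -0.45  0.9   0.05]
(-0.12, 0.02, 0.05) [-0.72  0.44  0.38  2.17 -0.3   0.58 -0.26]
(0.06, -0.28, 0.04) [-0.16  0.67  0.56  1.84 -0.48  0.78  0.51]
(0.06, -0.16, 0.04) [-0.36  0.66  0.55  1.86 -0.48  0.76  0.31]
(0, 0, 0.25) [-0.69  0.35  0.55  1.71 -0.2   1.14 -0.22]
(0, -0.1, 0.3) [-0.64  0.27  0.68  1.7  -0.18  1.23 -0.05]
-1 cam off [-0.00957621 -0.06873271  0.15894143] cam fwd [ 0.03669601  0.26003031 -0.96490292] up [-0.13216018 -0.95580951 -0.2626059 ]
(0.13, -0.02, 0.05) [-0.03  0.72 -0.25  1.56  0.21  0.89  2.66]
(-0.12, 0.02, 0.05) [-0.24  0.44 -0.24  2.13  0.19  0.59  2.39]
(0.06, -0.28, 0.04) [-0.46  0.92  1.14  1.86 -0.98  1.06 -2.18]
(0.06, -0.16, 0.04) [-0.67  0.91  1.14  1.88 -0.98  1.05 -2.38]
(0, 0, 0.25) [-0.22  0.33 -0.09  1.67  0.03  1.14  2.69]
(0, -0.1, 0.3) [ 0.63  0.44 -1.06  1.6   0.39  1.33  2.52]
```

```bash
cat >> h.py <<'E'
def frame(o,yaw):
    rx=np.array([np.cos(yaw),np.sin(yaw),0]);ry=np.array([-rx[1],rx[0],0]);z=np.array([0,0,1.])
    tx=-z;M=np.stack([tx,rx,np.cross(tx,rx)],1)
    return (lambda P:np.array([o[0],o[1],0])+P[0]*rx+P[1]*ry+P[2]*z),R.from_matrix(M).as_quat(),np.stack([rx,ry,z],1)
def snap(viewer,name,tag):
    i=viewer.camera_info(name);p,d=viewer.read_camera(name)
    cv2.imwrite(f'pics/{tag}.png',cv2.cvtColor(p,cv2.COLOR_RGB2BGR));np.savez(f'pics/{tag}.npz',p=p,d=d,**{k:np.array(v) for k,v in i.items()})
def load(tag):
    z=np.load(f'pics/{tag}.npz');return z['p'],z['d'],(z['intrinsics'],z['position'],z['attitude'])
E
python3 - <<'E'
from cell import bot, gripper_to, solver, monitor, viewer
from h import *
yaw=np.radians(-7.9);o=np.array([.5633,.1076])-.005*np.array([np.cos(yaw),np.sin(yaw)])
W,q,_=frame(o,yaw)
bot.move_pose(W((.02,-.08,.25)),q)
snap(viewer,'wrist','w1')
s=monitor.read_state();print(s['time'],s['tcp_pos']-W((.02,-.08,.25)))
E
```

```text
2.375 [-8.74232344e-06  1.47260058e-03 -2.37832206e-04]
```

View pics/w1.png

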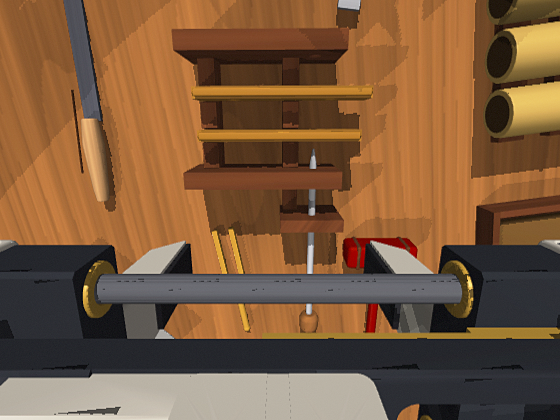

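The view shows the whole rack. The far key (192–373, row 92) is longer than the near one (197–361, row 135), so the long key stands in the far slot. The rod tip is at (313,150). Next I'll measure the boards and key ends.

```bash
cat > meas.py <<'E'
from h import *
def meas(tag,rect=(20,240,150,400)):
    p,d,cam=load(tag);C=cloud(p,d,*cam)
    reg=np.zeros(d.shape,bool);reg[rect[0]:rect[1],rect[2]:rect[3]]=1
    def comps(m,n0=100):
        n,l,st,ce=cv2.connectedComponentsWithStats(m.astype(np.uint8),connectivity=4)
        return [(l==i) for i in range(1,n) if st[i,4]>n0]
    out={}
    hsv=cv2.cvtColor(p,cv2.COLOR_RGB2HSV)
    br=reg&(hsv[...,0]>15)&(hsv[...,0]<26)&(hsv[...,1]>150)&(hsv[...,2]>100)&(C[...,2]>.058)&(C[...,2]<.073)
    bd=reg&(C[...,2]>.071)&(C[...,2]<.081)&~br
    out['boards']=[C[m] for m in comps(bd,600)];out['keys']=[C[m] for m in comps(br,300)]
    return out
def rack(boards):
    rs=[cv2.minAreaRect((b[:,:2]*1000).astype(np.float32)) for b in boards]
    rs.sort(key=lambda r:r[0][1]);return rs
if __name__=='__main__':
    import sys
    r=meas(sys.argv[1])
    for k in r:
        for b in r[k]:
            print(k,len(b),cv2.minAreaRect((b[:,:2]*1000).astype(np.float32)),np.median(b[:,2]))
E
python3 meas.py w1
```

```text
boards 3966 ((571.405517578125, 174.21957397460938), (18.65503692626953, 165.5806121826172), 82.56990051269531) 0.07688780037683549
boards 2830 ((553.9146118164062, 41.48488235473633), (18.491851806640625, 165.0243377685547), 82.5042724609375) 0.07705160653157339
keys 2075 ((585.7052612304688, 126.42821502685547), (11.687368392944336, 183.5542449951172), 82.2948226928711) 0.0684338041222402
keys 1855 ((577.2366943359375, 84.22179412841797), (11.372159004211426, 171.6911163330078), 82.27360534667969) 0.0684169547755204
```

```bash
cat >> meas.py <<'E'
def analyse(tag,fix=None,**kw):
    r=meas(tag,**kw)
    if fix is None:
        a,b=[np.array(x[0]) for x in rack(r['boards'])]
        d=b-a;yaw=-np.arctan2(d[0],d[1]);o=(a+b)/2-5*np.array([np.cos(yaw),np.sin(yaw)])
    else: o,yaw=np.array(fix[0])*1000,fix[1]
    _,_,M=frame(o,yaw);ks=[]
    for k in r['keys']:
        L=(k*1000-np.array([o[0],o[1],0]))@M
        ks.append((np.median(L[:,1]),np.percentile(L[:,0],.3),np.percentile(L[:,0],99.7)))
    return o/1000,yaw,sorted(ks)
E
python3 - <<'E'
from meas import *
o,yaw,ks=analyse('w1');print(o,np.degrees(yaw))
for k,L in zip(ks,(172,184)): c=(k[1]+k[2])/2;print(k,'hole x',c+L/2-40)
W,q,M=frame(o,yaw)
# knob from scene & wrist
for t in('scene0','w1'):
    p,d,cam=load(t);C=cloud(p,d,*cam);L=(C-np.array([*o,0]))@M
    m=(L[...,0]>.02)&(L[...,0]<.1)&(L[...,1]<-.2)&(L[...,1]>-.32)&(L[...,2]>.02)&(L[...,2]<.08)
    x=L[m];print(t,len(x),x.min(0),x.max(0))
    m=(L[...,0]>.04)&(L[...,0]<.08)&(L[...,1]<-.14)&(L[...,1]>-.22)&(L[...,2]>.02)&(L[...,2]<.08)
    x=L[m];print(' shank',np.polyfit(x[:,1],x[:,0],1),[ (y,np.percentile(x[abs(x[:,1]-y)<.012][:,2],95)) for y in(-.2,-.15)] if len(x) else'')
E
```

```text
[0.55770292 0.10850545] -7.506810832517209
(np.float64(-20.8651978699618), np.float64(-62.779828049225095), np.float64(107.69355420956444)) hole x 68.45686308016967
(np.float64(21.739677957769178), np.float64(-65.84589424878608), np.float64(116.53385037889925)) hole x 77.34397806505658
scene0 181 [ 0.05183611 -0.27003752  0.02914165] [ 0.07401487 -0.20030004  0.05168742]
 shank [0.01057307 0.06385865] [(-0.2, np.float64(0.044921885678368925)), (-0.15, np.float64(0.04680217621957628))]
w1 411 [ 0.04800539 -0.26944407  0.03510168] [ 0.07142819 -0.23114943  0.05413291]
 shank [-0.0040948   0.05911142] [(-0.2, np.float64(0.045335653905268565)), (-0.15, np.float64(0.04867387836878728))]
```

```bash
python3 - <<'E'
from cell import bot, gripper_to, solver, monitor, viewer
from meas import *
o,yaw,ks=analyse('w1');W,q,M=frame(o,yaw);np.savez('rack.npz',o=o,yaw=yaw)
def loc():
    s=monitor.read_state();return ((s['tcp_pos']-np.array([*o,0]))@M*1000).round(2),s['time'],(s['ft_force']@M).round(2)
gripper_to(0.0)
z=.035
for (yy,xe,dx) in [(-.0215,ks[0][2]/1000,.0085),(.0215,ks[1][2]/1000,.0173)]:
    x0=xe+.034
    bot.move_pose(W((x0,yy,.12)),q)
    bot.line_to(W((x0,yy,z)),vel=.12)
    c=bot.line_to(W((xe+.005,yy,z)),vel=.02,contact_N=1.5)
    l,t,f=loc();print('contact',c,l,t,f)
    # stop on first contact; then relative push
    if not c: break
    bot.line_to(W((l[0]/1000-dx,yy,z)),vel=.02)
    bot.sleep(.2);print('pushed',loc())
    bot.line_to(W((x0,yy,z)),vel=.1)
    bot.line_to(W((x0,yy,.12)),vel=.15)
bot.move_pose(W((.02,-.08,.25)),q)
bot.sleep(.2)
snap(viewer,'wrist','w2');print(monitor.read_state()['time'],monitor.read_state()['opening'])
o2,y2,k2=analyse('w2');print(o2,np.degrees(y2))
for k,L in zip(k2,(172,184)): c=(k[1]+k[2])/2;print(k,'hole x',c+L/2-40)
E
```

```text
contact True [124.85 -21.47  34.71] 6.325 [ 1.32 -0.78  0.24]
pushed (array([115.9 , -21.51,  34.84]), 7.1, array([-0.01, -0.  , -0.06]))
contact True [133.95  21.55  34.73] 10.2417 [1.03 1.27 1.16]
pushed (array([116.34,  21.52,  34.93]), 11.45, array([ 1.72, -0.21, -0.89]))
13.7583 0.0006398697686701143
[0.55764768 0.10873726] -7.5496067823488415
(np.float64(-20.922531312239936), np.float64(-72.1707524089935), np.float64(98.48806648315389)) hole x 59.15865703708019
(np.float64(20.800297971911682), np.float64(-83.18593298525471), np.float64(98.48715272885681)) hole x 59.65060987180105
```

View pics/w2.png

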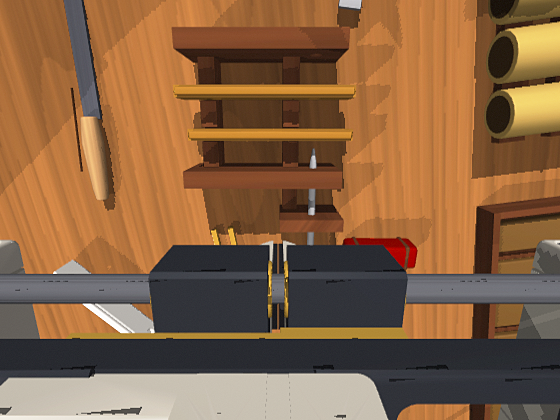

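Both holes now measure within 1 mm of x = 60 (59.2 and 59.7), the keys are upright, and the rod is unmoved. Next I'll push the knob.

```bash
python3 - <<'E'
from cell import bot, gripper_to, solver, monitor, viewer
from meas import *
r=np.load('rack.npz');o,yaw=r['o'],float(r['yaw']);W,q,M=frame(o,yaw)
def loc():
    s=monitor.read_state();return ((s['tcp_pos']-np.array([*o,0]))@M*1000).round(2),round(s['time'],2),(s['ft_force']@M).round(2)
z=.027;x=.060
bot.move_pose(W((x,-.305,.13)),q)
bot.line_to(W((x,-.305,z)),vel=.12)
c=bot.line_to(W((x,-.27,z)),vel=.03,contact_N=1.0)
print('contact',c,*loc())
y=loc()[0][1]/1000
end=-.150-.0095+.004
yt=y
while yt<end:
    yt=min(yt+.02,end)
    c=bot.line_to(W((x,yt,z)),vel=.04,contact_N=12)
    print(c,*loc())
    if c: break
snap(viewer,'scene','s3');snap(viewer,'wrist','w3')
p=load('s3')[0][180:290,180:370];cv2.imwrite('pics/crop3.png',cv2.cvtColor(cv2.resize(p,None,fx=4.2,fy=4.2,interpolation=cv2.INTER_CUBIC),cv2.COLOR_RGB2BGR))
E
```

```text
contact True [  59.73 -271.45   26.62] 16.8 [-0.44  0.35  0.18]
False [  59.94 -251.1    26.96] 17.46 [ 0.26  0.46 -0.23]
False [  59.97 -231.27   26.99] 18.11 [-0.24 -0.72 -0.24]
False [  60.   -211.32   27.01] 18.76 [-0.47 -0.35  0.31]
False [  60.01 -191.31   27.02] 19.41 [ 0.07 -0.52  1.01]
False [  59.98 -171.35   27.  ] 20.06 [-0.65  0.6  -0.21]
True [  59.74 -160.02   26.78] 20.43 [ 0.23 -3.4   1.63]
```

View pics/crop3.png

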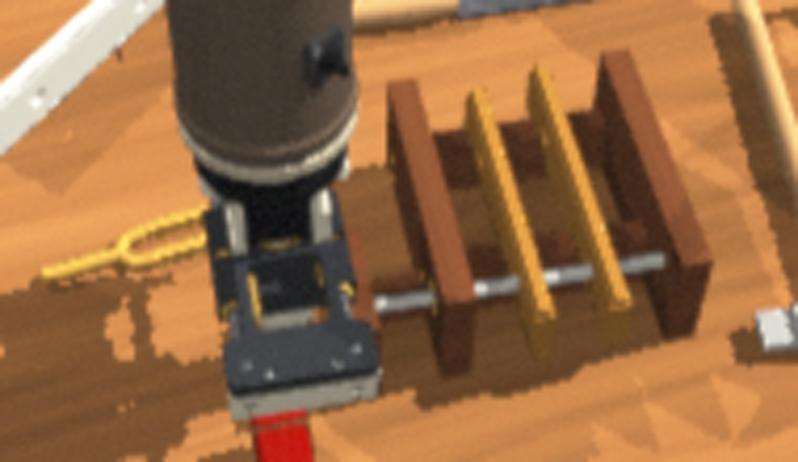

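View pics/w3.png

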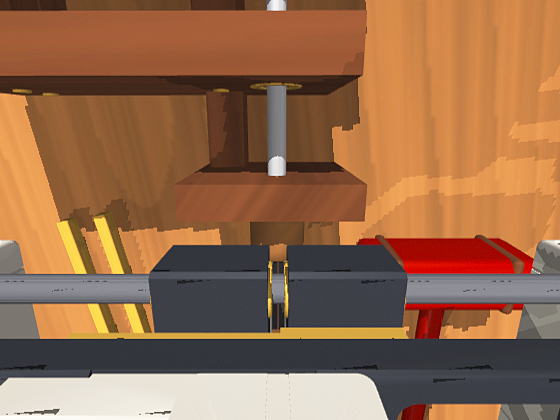

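It stopped on contact at TCP y = −160, about where home would be. The crop shows the rod through both keys and into the far board. I'll back off and check that the knob is seated and the tip is out of the far board.

```bash
python3 - <<'E'
from cell import bot, gripper_to, solver, monitor, viewer
from meas import *
r=np.load('rack.npz');o,yaw=r['o'],float(r['yaw']);W,q,M=frame(o,yaw)
bot.line_to(W((.06,-.19,.027)),vel=.1)
bot.line_to(W((.06,-.19,.13)),vel=.15)
bot.move_pose(W((.02,-.13,.25)),q);bot.sleep(.2)
snap(viewer,'wrist','w4');snap(viewer,'scene','s4');snap(viewer,'side','d4')
p,d,cam=load('w4');C=cloud(p,d,*cam);L=(C-np.array([*o,0]))@M*1000
k=(abs(L[...,0]-60)<11)&(L[...,2]>48)&(L[...,2]<64)&(L[...,1]<-127)&(L[...,1]>-175)
print('knob',k.sum(),L[k].min(0),L[k].max(0))
t=(abs(L[...,0]-60)<8)&(L[...,2]>35)&(L[...,2]<60)&(L[...,1]>76)&(L[...,1]<100);print('tip w',t.sum(),L[t].max(0) if t.any() else'')
p,d,cam=load('s4');C=cloud(p,d,*cam);L=(C-np.array([*o,0]))@M*1000
k=(abs(L[...,0]-60)<16)&(L[...,2]>30)&(L[...,2]<64)&(L[...,1]<-127)&(L[...,1]>-185)
print('knob s',k.sum(),L[k].min(0),L[k].max(0))
cr=lambda p,n:cv2.imwrite(n,cv2.cvtColor(cv2.resize(p,None,fx=4,fy=4,interpolation=cv2.INTER_CUBIC),cv2.COLOR_RGB2BGR))
cr(p[170:300,190:380],'pics/c4s.png');cr(load('w4')[0][:250,150:400][::1],'pics/tmp.png')
im=load('w4')[0][0:270,150:400];cv2.imwrite('pics/c4w.png',cv2.cvtColor(cv2.resize(im,None,fx=2.2,fy=2.2),cv2.COLOR_RGB2BGR))
print(monitor.read_state()['time'])
E
```

```text
knob 329 [  49.08281572 -149.79443032   48.17359339] [  70.90257659 -129.75821178   59.67307074]
tip w 0 
knob s 98 [  52.75706709 -149.66792046   35.0131988 ] [  74.02654936 -127.76580278   56.29401149]
22.7833
```

View pics/c4s.png

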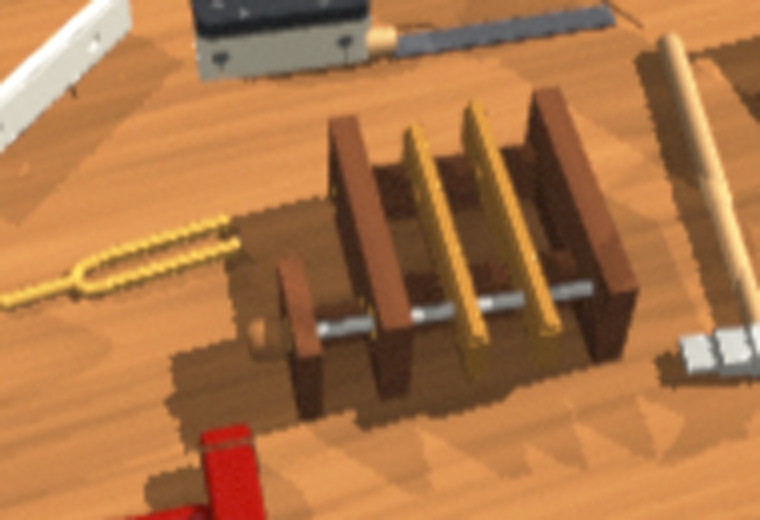

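View pics/c4w.png

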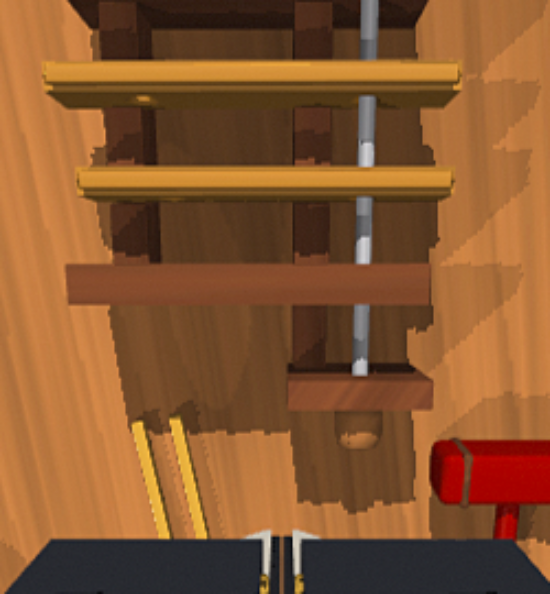

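View pics/d4.png

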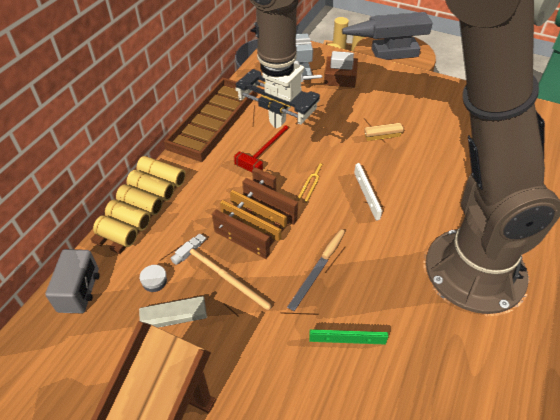

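Both views put the knob's outer end at y = −149.7 to −149.8, against a home position of −150. To rule out a small gap I'll look at the tip in the side view and give one slow confirming push.

```bash
python3 - <<'E'
from cell import bot, gripper_to, solver, monitor, viewer
from meas import *
r=np.load('rack.npz');o,yaw=r['o'],float(r['yaw']);W,q,M=frame(o,yaw)
def loc():
    s=monitor.read_state();return ((s['tcp_pos']-np.array([*o,0]))@M*1000).round(2),round(s['time'],2),(s['ft_force']@M).round(2)
bot.move_pose(W((.06,-.185,.13)),q)
bot.line_to(W((.06,-.185,.027)),vel=.12)
bot.line_to(W((.06,-.165,.027)),vel=.06)
c=bot.line_to(W((.06,-.150,.027)),vel=.01,contact_N=15);print(c,*loc())
bot.line_to(W((.06,-.19,.027)),vel=.1)
bot.line_to(W((.06,-.19,.13)),vel=.15)
bot.move_pose(W((.02,-.08,.25)),q);bot.sleep(.2)
snap(viewer,'wrist','w5');snap(viewer,'side','d5')
print([np.round(k,1) for k in analyse('w5')[2]],monitor.read_state()['time'])
im=load('d5')[0][160:270,190:330]
p,d,cam=load('d5');print(proj([W((.06,.084,.045)),W((.06,.076,.045)),W((.06,-.15,.045))],*cam).round(1))
cv2.imwrite('pics/c5.png',cv2.cvtColor(cv2.resize(im,None,fx=5,fy=5,interpolation=cv2.INTER_CUBIC),cv2.COLOR_RGB2BGR))
E
```

```text
True [  59.67 -160.14   26.78] 25.85 [-0.06 -1.67  0.36]
[array([-21.2, -72.2,  97.8]), array([ 21.3, -83.4,  98.5])] 28.1417
[[218.5 226.8]
 [220.4 224.7]
 [268.9 172.1]]
```

View pics/c5.png

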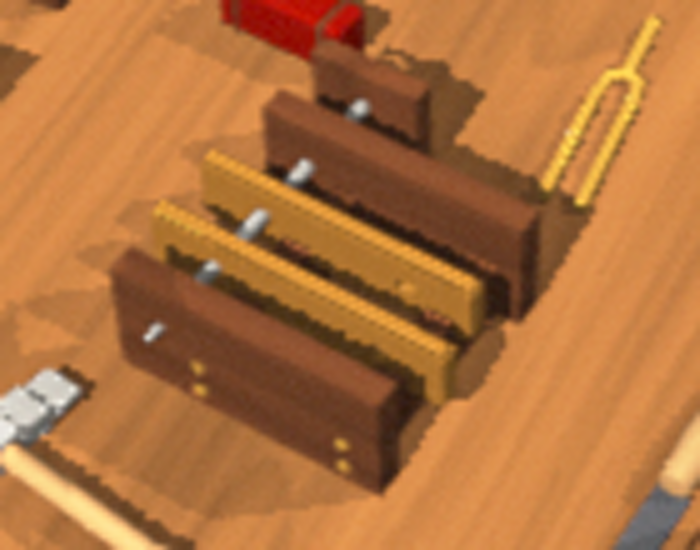

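The side crop shows the rod through both keys, with its tip sticking out of the far end board at crop (152,332). The confirming push stopped hard at the same place, so the rod is home. Handing in.

```bash
python3 -c "
from cell import bot
bot.close_job()"
```

```text
the job is handed in; nothing more can be done
```

The rod is home through both keys and the far end board, and both keys still stand in their slots. The job was handed in at about 28 s on the robot's clock, against the 61 s limit.

**What I did:** I slid the short key (near slot, about 8.5 mm) and the long key (far slot, about 17 mm) along −x by pushing their +x ends. I then pushed the rod in by its knob with closed fingers.

**Last checks:**
- **Keys:** after sliding, the holes measured x = 59.2 and 59.7 mm, against a target of 60. They were still in line after the rod went in.
- **Knob:** its outer end measured y = −149.7 to −149.8 mm in two cameras, against a home of −150. A second push of up to 15 N stopped at the same spot (−160.1 mm on the tool, −160.0 the first time).
- **Tip:** the side camera shows it sticking out of the far board.
- **Other objects:** the hammer, fork, mallet and look-alikes looked unmoved in the last pictures. I judged that by eye and did not measure it.

No check failed. My first contact reading on the knob came about 8 mm later than the camera position implied, probably because the rod slides so freely, but it didn't affect the result.

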